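# Click-test the pop-top canisters

### The arm

A 6-joint arm with a two-finger parallel gripper is mounted at the origin on a cart in front of the work surface, level with it; the furniture and walls round the work are solid. World frame = base frame: x ahead of the robot, y to its left, z up, the work surface at z = 0. Lengths are in m, angles in rad, forces in N, time in s.
With the tool pointing down it reaches from about 0.35 to 0.975 m from the base axis. Payload 4.9 kg.
Tool frame: the origin (TCP) lies midway between the tips of the shut fingers; the grasp point (between the pads) lies 19 mm behind it (manip.hold_point_z is the distance from the TCP to the grasp point, in m); z points along the fingers, y is the line along which they close (so a half turn about z gives the same grasp; the last joint's range is limited). The gripper opens to 85 mm and grips with 20 to 120 N. Pads are 22 mm wide; open, the fingers measure 114 mm over their backs; the gripper's body (76 mm by 85 mm) begins 54 mm behind the grasp point. The pads swing forward as they close: fully open they stand 13 mm farther back than shut.
Start: joints at [-1.235, 0.053, 1.613, -0, 1.476, -0.119], TCP at [0.275, -0.561, 0.231] pointing down, gripper open.
Joint ranges: [-3.01, 3.01], [-1.01, 2.22], [0.06, 2.58], [-1.02, 4.17], [0.09, 2.62], [-3.14, 3.14]. Speed limits (rad/s): [2.57, 2.57, 3.14, 3.14, 3.14, 3.14].

### API

Orientations are given as a unit quaternion [w, x, y, z].
In Python, from plant import manip gives the robot as it stands. The module is installed in compiled form; this text tells all that it offers.
- The arm moves only by the shell command python3 -m jog 'ROWS' [OPENING]. ROWS is JSON, one flat list of numbers, 6 for each row, row after row: the shift along the tool's x, y, z in units of 0.1 m (1.0 is 0.1 m), then the turn, a rotation vector about the tool's x, y, z in units of 180 degrees (1.0 is 180 degrees). A call has 1 to 8 rows; each row is the pose to reach, as a shift and turn from the pose commanded when the call began, along the tool's axes at that moment, turning the shorter way round; what a row does not reach only later rows make up. A row lasts 1/8 s, in which the tool goes at most 62.5 mm and 10.7 degrees, less where a joint would pass 70% of its speed; a pose out of reach is approached as far as the arm can. A call with a number of a shift or a turn outside -1 to 1 is refused whole. A call with a gripper value outside its range is refused whole. OPENING is the finger opening in mm, from 0 to 85.4, set as the call begins (- or left out, the last holds). The fingers move at their own pace and stop on an object; the grip force is fixed at half the most. Time passes only in rows, so rows that repeat a pose let the fingers close. It gives the time, the measured TCP pose, the force, the opening and the grip force at its end, in the units of the state.
- manip.state(): the state, without advancing time (a new reading comes with each control period).
- manip.grab_frame(name): name is "scene" or "top"; returns a dict with "img" (400x640x3 uint8, blue, green, red), "z_map" (400x640 float32, m along the optical axis (not along the pixel's ray), 0 where there is no reading), "fx", "fy", "cx", "cy" (pixels), "xyz" and "attitude" of the camera in the world. Camera axes: x right, y up, looking along -z (the intrinsics and any distortion apply to the point x, -y, -z); pixel columns grow to the right and rows downward; lengths in m; the calibration is good to about 2 mm. A picture is of the moment at which its call begins.
- manip.job_done(): hands the job in; it is judged then, once.
The state is a dict: "time": time; "joint_pos": joint angles; "joint_vel": joint speeds; "joint_efforts": joint torques, N m; "tool_pos": TCP position; "tool_rot": TCP orientation; "contact_force": force on the tool from outside, world axes, zero at the start; "ft_torque": the same for the moment, N m; "gripper_width": opening from 0.0 (shut) to 1.0 (fully open); "grasp_force": force on a finger pad.
Only numpy, scipy, OpenCV 4.12 (cv2) and the standard library are available. Lean on these libraries where they do the work, as an engineer would, in place of code of your own. Each camera call takes 0.05 s, during which the arm holds its last target. There are 200 camera calls.

### The job

The pop-top canisters are back from the wash in the blue rack with their push buttons up, and some of the lids may be worn. Take each canister out and test it by clicking its button fully down: those whose button stays down shall stand, so sealed, on the sheet pan; any whose button comes back part of the way shall stand in the black tote. Keep every canister upright, and leave the salt jar, the steel shaker and the tape roll where they are.

Things in the scene. Friction and masses are not known exactly. Their poses are not given: they have to be found in the camera images.
- canister_1_center (a point): Pop-top canister 1 of three that look alike: clear round body 56 mm across, on it a white lid 60 mm across and 16 mm thick; the lid's top is 88 mm above the canister's base. Weight 0.13 to 0.25 kg. The point is on its axis, 44 mm above the base; z is its axis, up when it stands.
- button_1_top (a point): Centre of the top of the round green push button in the lid of canister 1, moves with it: 14 mm above the lid's top when up, level with it when fully down. The button is a cylinder 34 mm across; when up, it is the handle for lifting the canister.
- button_1 (a joint): How far the button of canister 1 is pressed, in m: 0 up as found, 0.014 fully down. A spring lifts it with 2 to 5 N; pushing takes up to 8 N about half-way. Less than 13.3 mm down it comes right back up. Let go after that, a sound one stays at about 0.013 (1 mm proud), a worn one comes back to about 0.009 (5 mm proud); neither rises further. Which are worn cannot be told without pressing.
- canister_2_center (a point): Pop-top canister 2 of three that look alike: clear round body 56 mm across, on it a white lid 60 mm across and 16 mm thick; the lid's top is 88 mm above the canister's base. Weight 0.13 to 0.25 kg. The point is on its axis, 44 mm above the base; z is its axis, up when it stands.
- button_2_top (a point): Centre of the top of the round green push button in the lid of canister 2, moves with it: 14 mm above the lid's top when up, level with it when fully down. The button is a cylinder 34 mm across; when up, it is the handle for lifting the canister.
- button_2 (a joint): How far the button of canister 2 is pressed, in m: 0 up as found, 0.014 fully down. A spring lifts it with 2 to 5 N; pushing takes up to 8 N about half-way. Less than 13.3 mm down it comes right back up. Let go after that, a sound one stays at about 0.013 (1 mm proud), a worn one comes back to about 0.009 (5 mm proud); neither rises further. Which are worn cannot be told without pressing.
- canister_3_center (a point): Pop-top canister 3 of three that look alike: clear round body 56 mm across, on it a white lid 60 mm across and 16 mm thick; the lid's top is 88 mm above the canister's base. Weight 0.13 to 0.25 kg. The point is on its axis, 44 mm above the base; z is its axis, up when it stands.
- button_3_top (a point): Centre of the top of the round green push button in the lid of canister 3, moves with it: 14 mm above the lid's top when up, level with it when fully down. The button is a cylinder 34 mm across; when up, it is the handle for lifting the canister.
- button_3 (a joint): How far the button of canister 3 is pressed, in m: 0 up as found, 0.014 fully down. A spring lifts it with 2 to 5 N; pushing takes up to 8 N about half-way. Less than 13.3 mm down it comes right back up. Let go after that, a sound one stays at about 0.013 (1 mm proud), a worn one comes back to about 0.009 (5 mm proud); neither rises further. Which are worn cannot be told without pressing.
- rack: Blue openwork dishwasher rack, fixed, 146 x 146 mm, 83 mm high: 2 x 2 square cells of 67 mm, centres 35.5 mm off the middle in x and y, floor 5 mm up. Three cells hold a canister each, button up; its lid's top stands 10 mm above the walls, and there is no room for fingers beside it. Origin: middle of its underside; z up.
- pan: Flat aluminium sheet pan, fixed, 210 mm (its x) by 300 mm (its y), rim 21 mm high, floor 3 mm up; the flat floor inside the rim is 190 x 280 mm. Origin: middle of its underside; z up.
- tote: Low black plastic tote, open at the top, fixed, 198 mm (its x) by 168 mm (its y) and 61 mm high; inside 182 x 152 mm, floor 4 mm up. Origin: middle of its underside; z up.
- salt_jar: Bystander: clear jar of salt with a tan lid, 72 mm across, 78 mm high, loose. Origin: middle of its underside.
- shaker_steel: Bystander: steel shaker with a handle, 69 x 96 mm, 105 mm high, loose. Origin: middle of its underside.
- label_tape: Bystander: flat roll of masking tape, 104 mm across, 25 mm high, loose. Origin: middle of its underside.

How it is judged:
By the outcome, as a careful person would: the job done as asked, in the order asked, and still so for the second after the job is handed in, with the robot touching nothing.
It also fails if it takes over 72 s, if anything falls off the work surface, if the arm or the gripper's body presses on something with over 40 N, if the wrist force passes 120 N, or if a joint passes its speed limit or range.

## Working session

There is one attempt and no reset: what is moved stays moved. The work goes in short steps, Python scripts to look and compute and a shell command to move; the robot and the scene stay as the last step left them, time stands still between calls to the robot, and variables do not carry over. Pictures are saved under pics/ and viewed, at most 10 in all, crops included, and the job is handed in when it is done.

```bash
mkdir -p pics; cat > h.py <<'E'
import numpy as np, cv2
from scipy.spatial.transform import Rotation as R
from plant import manip
def grab(n,save=None):
    f=manip.grab_frame(n)
    if save: cv2.imwrite('pics/'+save,f['img'])
    return f
def cloud(f):
    z=f['z_map'];v,u=np.mgrid[:z.shape[0],:z.shape[1]]
    p=np.stack([(u-f['cx'])/f['fx']*z,-(v-f['cy'])/f['fy']*z,-z],-1)
    q=f['attitude'];P=p@R.from_quat([q[1],q[2],q[3],q[0]]).as_matrix().T+np.array(f['xyz'])
    P[z==0]=np.nan
    return P
E
python3 - <<'E'
from h import *
for n in('scene','top'):
    f=grab(n,n+'0.png');print(n,f['xyz'],f['attitude'],f['fx'],[k for k in f])
    np.save(n+'.npy',cloud(f))
print(manip.state(),manip.hold_point_z)
E
```

```text
scene [-0.51637807  0.49367209  0.64325902] [-0.44272862 -0.27580271  0.45910053  0.71913207] 408.682492769196 ['img', 'z_map', 'fx', 'fy', 'cx', 'cy', 'xyz', 'attitude']
top [ 0.31878273 -0.03479866  1.49255501] [ 0.71271961  0.05474195 -0.04665963 -0.69775136] 408.8795134167165 ['img', 'z_map', 'fx', 'fy', 'cx', 'cy', 'xyz', 'attitude']
{'time': 0.1, 'joint_pos': array([-1.23501479e+00,  5.33169211e-02,  1.61414938e+00,  1.23766399e-05,
        1.47601275e+00, -1.18995563e-01]), 'joint_vel': array([ 8.25254769e-04, -1.04946112e-03, -1.35603214e-03,  9.92432019e-05,
        7.79204056e-04, -4.47147086e-04]), 'joint_efforts': array([-2.69697175e-04, -3.94908035e+01, -3.71361887e+01, -2.25852345e-04,
        3.90049769e-03, -8.69150767e-06]), 'tool_pos': array([ 0.27435775, -0.56093552,  0.23017416]), 'tool_rot': array([-9.38330102e-04,  9.74258127e-01,  2.25433390e-01, -9.59122539e-05]), 'contact_force': array([ 0.72503939, -0.92215477, -1.09376135]), 'ft_torque': array([0.00766725, 0.00868427, 0.04220176]), 'grasp_force': 0.0, 'gripper_width': 1.000723657352563} 0.0187
```

View pics/top0.png

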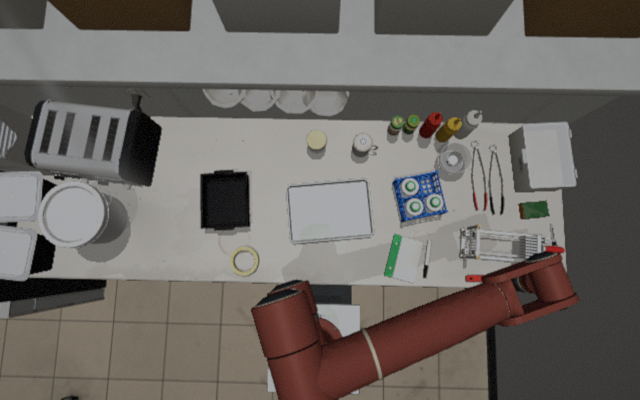

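View pics/scene0.png

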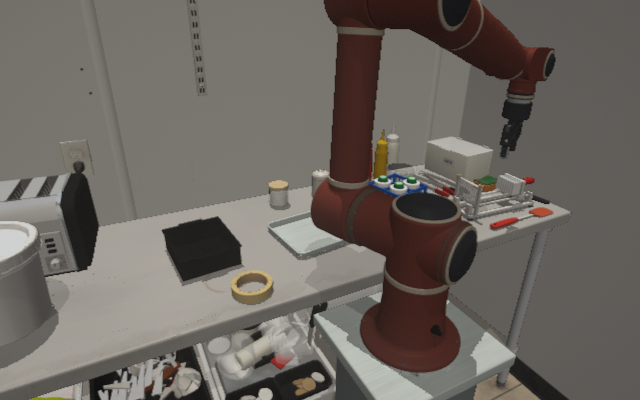

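The top view shows the rack at (418,197) px with canisters at (410,187), (414,207) and (435,205), the pan at (330,211), the tote at (225,200), and the tape, jar and shaker at (244,261), (316,141) and (362,145). The scene view agrees with this.

```bash
cat > m.py <<'E'
from h import *
def buttons(img,P,zmin=0.09,box=None):
    hsv=cv2.cvtColor(img,cv2.COLOR_BGR2HSV)
    m=cv2.inRange(hsv,(45,70,40),(90,255,255))
    n,l,s,c=cv2.connectedComponentsWithStats(m)
    for i in range(1,n):
        if s[i,4]<8: continue
        p=P[l==i];print('green',c[i].round(1),s[i,4],np.nanmedian(p,0).round(4),np.nanmax(p[:,2]).round(4))
E
python3 - <<'E'
from m import *
img=cv2.imread('pics/top0.png');P=np.load('top.npy');buttons(img,P)
z=P[...,2]
def box(name,u0,u1,v0,v1,lo,hi):
    m=np.zeros(z.shape,bool);m[v0:v1,u0:u1]=1;m&=(z>lo)&(z<hi)
    p=P[m];r=cv2.minAreaRect(p[:,:2].astype(np.float32));print(name,m.sum(),np.round(r[0],4),np.round(r[1],3),r[2],np.median(p[:,2]).round(4))
box('rack',385,455,165,230,.07,.088)
box('lids',385,455,165,230,.088,.098)
box('pan',275,385,170,250,.012,.03)
box('panfloor',275,385,170,250,-.002,.008)
box('tote',190,260,160,240,.045,.07)
box('tape',225,264,240,280,.015,.035)
box('jar',300,332,125,155,.06,.09)
box('shaker',350,382,130,160,.05,.12)
for d in('table',):print(np.nanmedian(z[180:200,265:280]))
print(np.nanmedian(z[185:215,215:235]),np.nanmedian(z[195:225,310:350]))
for (u0,u1,v0,v1) in((385,455,165,230),):
    cv2.imwrite('pics/rack0.png',cv2.resize(img[v0:v1,u0:u1],None,fx=8,fy=8,interpolation=cv2.INTER_NEAREST))
q=manip.state()['tool_rot'];print(R.from_quat([*q[1:],q[0]]).as_matrix().round(3))
E
```

```text
green [397.2 122.5] 84 [ 0.7869 -0.2781  0.1045] 0.1112
green [413.5 119.7] 39 [ 0.7996 -0.335   0.1068] 0.1139
green [409.7 186.3] 36 [ 0.5599 -0.3174  0.1074] 0.1138
green [434.2 202.1] 35 [ 0.5069 -0.4004  0.1064] 0.1127
green [535.5 209.2] 344 [ 0.5018 -0.7814  0.0367] 0.0482
green [414.2 206.4] 34 [ 0.4918 -0.3318  0.1067] 0.1124
green [392.5 255.5] 332 [ 0.3251 -0.2746  0.0127] 0.0214
rack 449 [ 0.5501 -0.3898] [0.165 0.207] 12.458456993103027 0.0814
lids 439 [ 0.5355 -0.3646] [0.142 0.14 ] 13.418981552124023 0.0927
pan 594 [ 0.4838 -0.0456] [0.216 0.306] 6.1208176612854 0.0197
panfloor 6336 [ 0.491  -0.0465] [0.293 0.406] 1.1676301956176758 0.0019
tote 606 [0.5095 0.3287] [0.217 0.169] 4.9009199142456055 0.0594
tape 314 [0.2958 0.2546] [0.099 0.101] 1.5149813890457153 0.0231
jar 321 [0.7296 0.0071] [0.072 0.069] 70.9813232421875 0.0768
shaker 345 [ 0.7147 -0.164 ] [0.081 0.068] 48.685115814208984 0.0976
-0.0005316637967476279
0.0030954849874469392 0.0025036430124310005
[[ 0.898  0.439 -0.001]
 [ 0.439 -0.898  0.002]
 [ 0.    -0.002 -1.   ]]
```

View pics/rack0.png

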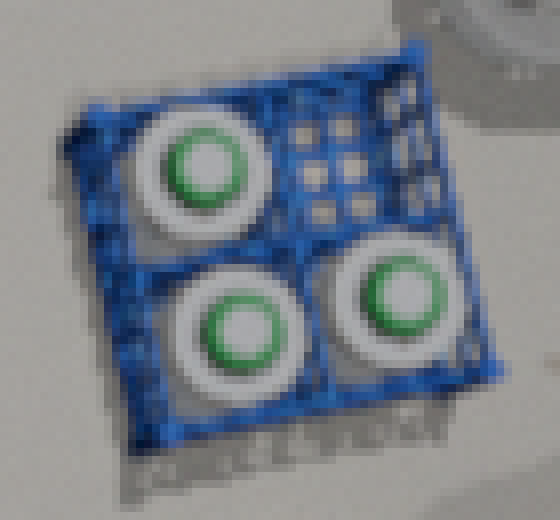

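```bash
cat >> m.py <<'E'
def tops(img,P,f,box,lo,hi,ztop,amin=20):
    u0,u1,v0,v1=box;z=P[...,2]
    m=np.zeros(z.shape,np.uint8);m[v0:v1,u0:u1]=((z>lo)&(z<hi))[v0:v1,u0:u1]
    n,l,s,c=cv2.connectedComponentsWithStats(m)
    for i in range(1,n):
        if s[i,4]<amin: continue
        q=f['attitude'];d=R.from_quat([*q[1:],q[0]]).apply([(c[i][0]-f['cx'])/f['fx'],-(c[i][1]-f['cy'])/f['fy'],-1])
        t=(ztop-f['xyz'][2])/d[2]
        print('top',c[i].round(1),s[i,4],'mean',P[l==i].mean(0).round(4),'med z',np.median(z[l==i]).round(4),'ray',(np.array(f['xyz'])+t*d).round(4))
E
python3 - <<'E'
from m import *
f=grab('top');P=cloud(f);img=f['img']
tops(img,P,f,(395,445,170,225),.100,.115,.107)
z=P[...,2]
# same from the other camera
f2=grab('scene');P2=cloud(f2)
print('scene');tops(f2['img'],P2,f2,(365,430,165,200),.101,.115,.107)
m=(P2[...,2]>.101)&(P2[...,2]<.115)
# pan & tote corners
for nm,(u0,u1,v0,v1),lo,hi in(('pan',(283,378,175,247),.014,.026),('tote',(196,256,166,234),.052,.068),('rack',(388,450,165,228),.076,.088)):
    k=np.zeros(z.shape,bool);k[v0:v1,u0:u1]=1;k&=(z>lo)&(z<hi);p=P[k]
    b=cv2.boxPoints(cv2.minAreaRect(p[:,:2].astype(np.float32)));print(nm,b.round(3).tolist(),b.mean(0))
E
```

```text
top [410.6 186. ] 76 mean [ 0.5638 -0.3225  0.1063] med z 0.106 ray [ 0.5636 -0.3223  0.107 ]
top [435.5 202. ] 77 mean [ 0.5102 -0.4064  0.1065] med z 0.1065 ray [ 0.5101 -0.4063  0.107 ]
top [415.3 206.5] 79 mean [ 0.4931 -0.3378  0.1069] med z 0.1067 ray [ 0.4931 -0.3378  0.107 ]
scene
top [383.  177.2] 42 mean [ 0.5602 -0.319   0.1068] med z 0.1075 ray [ 0.5597 -0.3186  0.107 ]
top [411.7 178.3] 42 mean [ 0.5082 -0.4035  0.1068] med z 0.1075 ray [ 0.5077 -0.4031  0.107 ]
top [398.7 183.4] 47 mean [ 0.4903 -0.334   0.1068] med z 0.1075 ray [ 0.4899 -0.3336  0.107 ]
pan [[0.36000001430511475, 0.09399999678134918], [0.3930000066757202, -0.20999999344348907], [0.6069999933242798, -0.1860000044107437], [0.5740000009536743, 0.11800000071525574]] [ 0.48365146 -0.04603549]
tote [[0.39399999380111694, 0.40299999713897705], [0.4090000092983246, 0.23499999940395355], [0.6240000128746033, 0.2540000081062317], [0.6100000143051147, 0.421999990940094]] [0.5093414  0.32851607]
rack [[0.4449999928474426, -0.30799999833106995], [0.48899999260902405, -0.4950000047683716], [0.6499999761581421, -0.4580000042915344], [0.6060000061988831, -0.27000001072883606]] [ 0.54758453 -0.3827722 ]
```

```bash
python3 -m jog '[0.33,-0.08,0,0,0,0.05, 0.66,-0.16,0,0,0,0.1, 1,-0.24,0,0,0,0.1448]' 50
python3 -m jog '[0.5,-0.45,0,0,0,0, 1,-0.9,0,0,0,0]'
python3 - <<'E'
from h import *
s=manip.state();q=s['tool_rot'];print(s['tool_pos'],R.from_quat([*q[1:],q[0]]).as_matrix().round(4),s['gripper_width'],s['time'])
E
```

```text
time: 0.57
tool_pos: [0.3544, -0.4952, 0.231]
tool_rot: [-0.0, 1.0, -0.003, -0.0]
contact_force: [0.0, -0.1, 0.7]
gripper_width: 0.59
grasp_force: 0.0
time: 0.82
tool_pos: [0.4477, -0.4112, 0.2311]
tool_rot: [-0.0, 1.0, -0.001, 0.0]
contact_force: [0.7, -0.4, 0.9]
gripper_width: 0.588
grasp_force: 0.0
[ 0.44767963 -0.41118266  0.23109925] [[ 1.0e+00 -1.1e-03  0.0e+00]
 [-1.1e-03 -1.0e+00  1.0e-04]
 [ 0.0e+00 -1.0e-04 -1.0e+00]] 0.5880616673583579 0.825
```

```bash
python3 -m jog '[0.6,-0.45,0.3,0,0,0, 1,-0.835,0.8,0,0,0]' >/dev/null
python3 -m jog '[0.09,0,0.1,0,0,0, 0.09,0,0.2,0,0,0, 0.09,0,0.2,0,0,0]'
```

```text
time: 1.45
tool_pos: [0.5377, -0.3454, 0.1493]
tool_rot: [-0.0, 1.0, -0.001, -0.0]
contact_force: [-0.3, -1.2, -0.2]
gripper_width: 0.588
grasp_force: 0.0
```

```bash
python3 -m jog '[0,0,0,0,0,0, 0,0,0,0,0,0]'
```

```text
time: 1.7
tool_pos: [0.5385, -0.3455, 0.1508]
tool_rot: [0.001, 1.0, -0.001, 0.001]
contact_force: [-0.2, 1.0, 0.0]
gripper_width: 0.589
grasp_force: 0.0
```

```bash
python3 -m jog '[0.25,-0.235,0.1,0,0,0, 0.25,-0.235,0.1,0,0,0, 0.25,-0.235,0.1,0,0,0]'
python3 - <<'E'
from h import *
f=grab('top','a1.png');i=f['img'][150:240,380:470];cv2.imwrite('pics/a1c.png',cv2.resize(i,None,fx=6,fy=6))
P=[]
for k in range(6):P.append(manip.state()['tool_pos'])
print(P[0],P[-1])
E
```

```text
time: 2.08
tool_pos: [0.5634, -0.3215, 0.14]
tool_rot: [0.0, 1.0, -0.0, 0.0]
contact_force: [0.4, 1.0, 0.4]
gripper_width: 0.585
grasp_force: 0.0
[ 0.56335554 -0.32167495  0.14013395] [ 0.56335554 -0.32167495  0.14013395]
```

View pics/a1c.png

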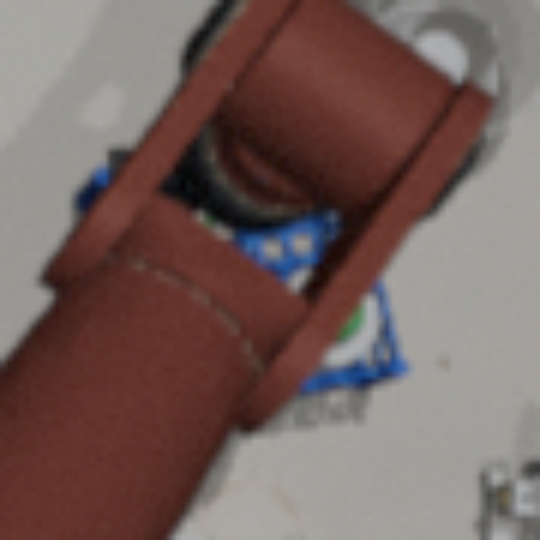

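The arm hides canister A at crop (200,210); the corner of rack and canister C remain visible at (345,325). The measured position is over A, so I'm descending and gripping.

```bash
python3 -m jog '[0,0,0.2,0,0,0, 0,0,0.44,0,0,0, 0,0,0.44,0,0,0]'
python3 -m jog '[0,0,0,0,0,0, 0,0,0,0,0,0, 0,0,0,0,0,0]' 20
```

```text
time: 2.5
tool_pos: [0.5618, -0.3204, 0.0924]
tool_rot: [-0.001, 1.0, -0.0, -0.002]
contact_force: [0.1, 0.7, 0.1]
gripper_width: 0.581
grasp_force: 0.0
time: 2.88
tool_pos: [0.5637, -0.3211, 0.0959]
tool_rot: [0.0, 1.0, -0.0, 0.0]
contact_force: [0.3, 0.1, -1.7]
gripper_width: 0.367
grasp_force: 59.6
```

```bash
python3 -m jog '[0,0,-0.1,0,0,0, 0,0,-0.4,0,0,0, 0,0,-0.8,0,0,0, 0,0,-1,0,0,0]'
python3 -m jog '[0,0,-0.3,0,0,0, 0,0,-0.4,0,0,0, 0,0,-0.4,0,0,0]'
python3 - <<'E'
from h import *
grab('scene','b1.png');i=cv2.imread('pics/b1.png')[100:240,320:560];cv2.imwrite('pics/b1c.png',cv2.resize(i,None,fx=3,fy=3))
E
```

```text
time: 3.38
tool_pos: [0.5647, -0.3217, 0.1993]
tool_rot: [0.001, 1.0, -0.0, 0.002]
contact_force: [-0.6, -1.0, -1.9]
gripper_width: 0.367
grasp_force: 59.8
time: 3.75
tool_pos: [0.5638, -0.3211, 0.2358]
tool_rot: [0.0, 1.0, -0.0, 0.0]
contact_force: [-0.8, -0.7, -1.5]
gripper_width: 0.364
grasp_force: 59.8
```

View pics/b1c.png

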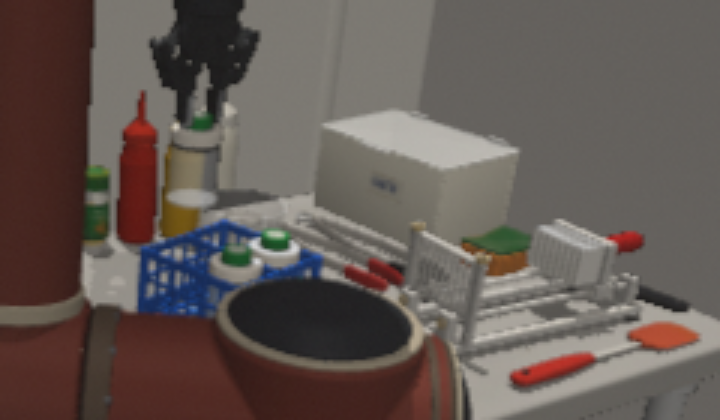

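```bash
python3 -m jog '[-0.08,-0.2,0,0,0,0, -0.2,-0.55,0,0,0,0, -0.32,-0.9,0,0,0,0]'>/dev/null
python3 -m jog '[-0.16,-0.45,0,0,0,0, -0.32,-0.9,0,0,0,0]'
python3 -m jog '[-0.16,-0.45,0,0,0,0, -0.32,-0.9,0,0,0,0]'>/dev/null
python3 -m jog '[-0.16,-0.4,0,0,0,0, -0.26,-0.75,0.1,0,0,0, -0.335,-0.905,0.3,0,0,0, -0.335,-0.905,0.6,0,0,0]'
python3 -m jog '[0,0,0.3,0,0,0, 0,0,0.6,0,0,0, 0,0,0.7,0,0,0, 0,0,0.7,0,0,0]'
```

```text
time: 4.42
tool_pos: [0.4981, -0.1394, 0.2332]
tool_rot: [-0.001, 1.0, -0.0, -0.002]
contact_force: [1.0, -0.0, -1.2]
gripper_width: 0.365
grasp_force: 59.8
time: 5.18
tool_pos: [0.4335, 0.0403, 0.1738]
tool_rot: [0.0, 1.0, 0.001, -0.0]
contact_force: [1.9, 0.1, -1.8]
gripper_width: 0.363
grasp_force: 60.0
time: 5.68
tool_pos: [0.4332, 0.0393, 0.1042]
tool_rot: [-0.0, 1.0, -0.0, -0.001]
contact_force: [0.5, 0.6, -2.5]
gripper_width: 0.364
grasp_force: 60.0
```

```bash
python3 -m jog '[0,0,0.05,0,0,0, 0,0,0.1,0,0,0, 0,0,0.1,0,0,0]'
python3 -m jog '[0,0,0.01,0,0,0, 0,0,0.02,0,0,0, 0,0,0.02,0,0,0]'
```

```text
time: 6.05
tool_pos: [0.4341, 0.0396, 0.0955]
tool_rot: [-0.0, 1.0, -0.0, -0.0]
contact_force: [1.1, -0.9, -1.3]
gripper_width: 0.367
grasp_force: 60.0
time: 6.42
tool_pos: [0.4344, 0.0395, 0.0938]
tool_rot: [0.0, 1.0, -0.0, 0.0]
contact_force: [1.3, -0.8, -1.1]
gripper_width: 0.364
grasp_force: 60.1
```

```bash
python3 -m jog '[0,0,0.01,0,0,0, 0,0,0.01,0,0,0]'
python3 -m jog '[0,0,0,0,0,0, 0,0,0,0,0,0]' 50
python3 -m jog '[0,0,-0.15,0,0,0, 0,0,-0.25,0,0,0]'
python3 -m jog '[0,0,0,0,0,0, 0,0,0,0,0,0, 0,0,0,0,0,0, 0,0,0,0,0,0]' 0
```

```text
time: 6.68
tool_pos: [0.4346, 0.0395, 0.0931]
tool_rot: [0.0, 1.0, -0.0, 0.0]
contact_force: [-0.0, 0.4, 2.1]
gripper_width: 0.364
grasp_force: 60.3
time: 6.92
tool_pos: [0.434, 0.0396, 0.0923]
tool_rot: [-0.0, 1.0, -0.0, -0.0]
contact_force: [0.6, -0.3, -0.2]
gripper_width: 0.586
grasp_force: 0.0
time: 7.18
tool_pos: [0.4347, 0.0395, 0.119]
tool_rot: [0.0, 1.0, -0.0, 0.001]
contact_force: [0.0, 0.2, -0.3]
gripper_width: 0.583
grasp_force: 0.0
time: 7.68
tool_pos: [0.4338, 0.0396, 0.1171]
tool_rot: [-0.0, 1.0, -0.0, -0.0]
contact_force: [0.2, 0.1, 0.3]
gripper_width: -0.002
grasp_force: 0.0
```

```bash
python3 -m jog '[0,0,0.12,0,0,0, 0,0,0.2,0,0,0, 0,0,0.25,0,0,0, 0,0,0.27,0,0,0, 0,0,0.27,0,0,0]'
python3 -m jog '[0,0,0.01,0,0,0, 0,0,0.01,0,0,0]'
```

```text
time: 8.3
tool_pos: [0.4347, 0.0395, 0.0911]
tool_rot: [0.0, 1.0, -0.0, 0.001]
contact_force: [1.2, 0.2, 4.8]
gripper_width: 0.002
grasp_force: 2.4
time: 8.55
tool_pos: [0.4348, 0.0395, 0.091]
tool_rot: [0.0, 1.0, -0.0, 0.0]
contact_force: [-3.4, 0.8, 10.6]
gripper_width: -0.003
grasp_force: 5.2
```

```bash
python3 -m jog '[0,0,0.015,0,0,0, 0,0,0.015,0,0,0]'
python3 -m jog '[0,0,-0.1,0,0,0, 0,0,-0.5,0,0,0, 0,0,-0.8,0,0,0]' 50
```

```text
time: 8.8
tool_pos: [0.4353, 0.0395, 0.0911]
tool_rot: [0.0, 1.0, 0.0, 0.001]
contact_force: [-5.6, 0.6, 18.7]
gripper_width: -0.0
grasp_force: 9.1
time: 9.18
tool_pos: [0.4335, 0.0396, 0.1683]
tool_rot: [-0.0, 1.0, -0.0, -0.001]
contact_force: [0.7, -0.2, -0.3]
gripper_width: 0.582
grasp_force: 0.0
```

```bash
python3 -m jog '[0.07,0.4,0,0,0,0, 0.15,0.94,0,0,0,0]' >/dev/null
python3 -m jog '[0.07,0.47,0,0,0,0, 0.15,0.94,0,0,0,0]' >/dev/null
python3 -m jog '[0.07,0.47,0,0,0,0, 0.15,0.94,0,0,0,0]' >/dev/null
python3 -m jog '[0.07,0.47,0,0,0,0, 0.14,0.95,0.1,0,0,0, 0.14,0.95,0.3,0,0,0, 0.14,0.95,0.3,0,0,0]' 
cat > chk.py <<'E'
from m import *
import sys
x,y=map(float,sys.argv[1:3])
for n in('top','scene'):
    f=grab(n,sys.argv[3]+n+'.png');P=cloud(f)
    d=np.hypot(P[...,0]-x,P[...,1]-y);z=P[...,2]
    b=z[(d<.013)&(z>.08)];l=z[(d>.021)&(d<.029)&(z>.08)]
    k=(d<.05)&(z>.07)
    print(n,'button',len(b),np.median(b).round(4),'lid',len(l),np.median(l).round(4),'proud mm',(1e3*(np.median(b)-np.median(l))).round(1),'ctr',P[k].mean(0).round(4))
E
python3 chk.py .4345 .0395 c1
```

```text
time: 10.42
tool_pos: [0.4911, -0.3355, 0.1342]
tool_rot: [-0.003, 1.0, -0.0, -0.003]
contact_force: [-0.4, 0.6, -0.2]
gripper_width: 0.59
grasp_force: 0.0
top button 46 0.0958 lid 97 0.0905 proud mm 5.4 ctr [0.4352 0.0372 0.0918]
scene button 0 nan lid 0 nan proud mm nan ctr [nan nan nan]
  return _methods._mean(a, axis=axis, dtype=dtype,
  ret = ret.dtype.type(ret / rcount)
chk.py:9: RuntimeWarning: Mean of empty slice.
  print(n,'button',len(b),np.median(b).round(4),'lid',len(l),np.median(l).round(4),'proud mm',(1e3*(np.median(b)-np.median(l))).round(1),'ctr',P[k].mean(0).round(4))
  ret = um.true_divide(
```

```bash
python3 -m jog '[0,0,0.1,0,0,0, 0,0,0.2,0,0,0, 0,0,0.2,0,0,0]'
```

```text
time: 10.9
tool_pos: [0.4925, -0.3365, 0.1166]
tool_rot: [-0.001, 1.0, 0.0, -0.001]
contact_force: [0.2, -0.7, 1.0]
gripper_width: 0.589
grasp_force: 0.0
```

```bash
python3 -m jog '[0,0.01,0.1,0,0,0, 0,0.01,0.2,0,0,0, 0,0.01,0.2,0,0,0]'
python3 -m jog '[0,0,0,0,0,0, 0,0,0,0,0,0, 0,0,0,0,0,0]' 20
python3 -m jog '[0,0,-0.1,0,0,0, 0,0,-0.4,0,0,0, 0,0,-0.8,0,0,0, 0,0,-1,0,0,0]'
```

```text
time: 11.28
tool_pos: [0.4923, -0.3379, 0.0964]
tool_rot: [-0.001, 1.0, -0.0, -0.001]
contact_force: [0.9, 1.5, -0.5]
gripper_width: 0.586
grasp_force: 0.0
time: 11.65
tool_pos: [0.4933, -0.3386, 0.0984]
tool_rot: [0.0, 1.0, -0.0, 0.0]
contact_force: [-0.5, 0.2, -0.2]
gripper_width: 0.361
grasp_force: 59.5
time: 12.15
tool_pos: [0.494, -0.3393, 0.2013]
tool_rot: [0.001, 1.0, -0.0, 0.002]
contact_force: [0.2, -0.4, -2.6]
gripper_width: 0.357
grasp_force: 59.7
```

```bash
python3 -m jog '[0,-0.05,-0.3,0,0,0, 0.06,-0.4,-0.4,0,0,0, 0.12,-0.95,-0.4,0,0,0]'
python3 -m jog '[0.06,-0.45,0,0,0,0, 0.12,-0.95,0,0,0,0]' >/dev/null
python3 -m jog '[0.06,-0.45,0,0,0,0, 0.11,-0.9,0.1,0,0,0, 0.11,-1,0.4,0,0,0, 0.11,-1,0.9,0,0,0]'
python3 -m jog '[0,-0.075,0.2,0,0,0, 0,-0.075,0.4,0,0,0, 0,-0.075,0.45,0,0,0, 0,-0.075,0.45,0,0,0]'
```

```text
time: 12.52
tool_pos: [0.5055, -0.2437, 0.2393]
tool_rot: [0.001, 1.0, -0.001, 0.001]
contact_force: [-0.0, 0.3, -1.2]
gripper_width: 0.367
grasp_force: 59.9
time: 13.28
tool_pos: [0.5296, -0.0476, 0.1492]
tool_rot: [0.001, 1.0, 0.001, 0.002]
contact_force: [1.5, -0.9, -1.8]
gripper_width: 0.359
grasp_force: 59.9
time: 13.78
tool_pos: [0.5288, -0.0414, 0.1038]
tool_rot: [0.0, 1.0, -0.0, 0.001]
contact_force: [0.7, -0.6, -1.6]
gripper_width: 0.365
grasp_force: 59.9
```

```bash
python3 -m jog '[0,0,0.04,0,0,0, 0,0,0.07,0,0,0, 0,0,0.07,0,0,0]'
python3 -m jog '[0,0,0.01,0,0,0, 0,0,0.02,0,0,0, 0,0,0.02,0,0,0]'
```

```text
time: 14.15
tool_pos: [0.5285, -0.0411, 0.0965]
tool_rot: [0.0, 1.0, -0.0, 0.0]
contact_force: [0.1, 0.3, -0.5]
gripper_width: 0.365
grasp_force: 60.0
time: 14.52
tool_pos: [0.5285, -0.041, 0.0945]
tool_rot: [0.0, 1.0, -0.0, 0.0]
contact_force: [0.9, 0.7, 2.2]
gripper_width: 0.362
grasp_force: 60.3
```

```bash
python3 -m jog '[0,0,0,0,0,0, 0,0,0,0,0,0]' 50 >/dev/null
python3 -m jog '[0,0,-0.15,0,0,0, 0,0,-0.25,0,0,0]' >/dev/null
python3 -m jog '[0,0,0,0,0,0, 0,0,0,0,0,0, 0,0,0,0,0,0, 0,0,0,0,0,0]' 0
python3 -m jog '[0,0,0.12,0,0,0, 0,0,0.2,0,0,0, 0,0,0.25,0,0,0, 0,0,0.28,0,0,0, 0,0,0.295,0,0,0, 0,0,0.295,0,0,0]'
```

```text
time: 15.52
tool_pos: [0.5278, -0.0409, 0.1186]
tool_rot: [-0.0, 1.0, -0.0, -0.0]
contact_force: [-0.1, 0.2, 0.1]
gripper_width: 0.003
grasp_force: 0.0
time: 16.27
tool_pos: [0.5286, -0.0411, 0.0911]
tool_rot: [0.0, 1.0, 0.0, 0.0]
contact_force: [-2.6, 0.0, 10.2]
gripper_width: -0.002
grasp_force: 5.1
```

```bash
python3 -m jog '[0,0,0.015,0,0,0, 0,0,0.015,0,0,0]'
python3 -m jog '[0,0,-0.1,0,0,0, 0,0,-0.5,0,0,0, 0,0,-0.8,0,0,0]' 50
python3 -m jog '[-0.02,0.4,0,0,0,0, -0.05,0.93,0,0,0,0]' >/dev/null
python3 -m jog '[-0.02,0.47,0,0,0,0, -0.05,0.93,0,0,0,0]' >/dev/null
python3 -m jog '[-0.02,0.47,0,0,0,0, -0.05,0.93,0,0,0,0]' >/dev/null
python3 -m jog '[-0.02,0.47,0.1,0,0,0, -0.035,0.86,0.3,0,0,0, -0.035,0.86,0.5,0,0,0, -0.035,0.86,0.5,0,0,0]' 
python3 chk.py .5285 -.041 c2 2>/dev/null
```

```text
time: 16.52
tool_pos: [0.5293, -0.0412, 0.0912]
tool_rot: [0.0, 1.0, 0.0, 0.001]
contact_force: [-5.8, 1.0, 17.0]
gripper_width: 0.002
grasp_force: 8.5
time: 16.9
tool_pos: [0.5277, -0.0409, 0.1684]
tool_rot: [-0.0, 1.0, -0.0, -0.0]
contact_force: [1.2, -0.7, 0.7]
gripper_width: 0.582
grasp_force: 0.0
time: 18.15
tool_pos: [0.5079, -0.4039, 0.1143]
tool_rot: [-0.003, 1.0, -0.0, -0.002]
contact_force: [0.4, 0.1, -0.8]
gripper_width: 0.581
grasp_force: 0.0
top button 429 1.0546 lid 941 1.0544 proud mm 0.2 ctr [ 0.5415 -0.039   1.0215]
scene button 0 nan lid 0 nan proud mm nan ctr [nan nan nan]
```

```bash
python3 -m jog '[0,0,0,0,0,0, 0,0,0.1,0,0,0, 0,0,0.2,0,0,0, 0,0,0.2,0,0,0]'
python3 -m jog '[0,0,0,0,0,0, 0,0,0,0,0,0, 0,0,0,0,0,0]' 20
python3 -m jog '[0,0,-0.1,0,0,0, 0,0,-0.4,0,0,0, 0,0,-0.8,0,0,0, 0,0,-1,0,0,0]'
python3 -m jog '[0,0,-0.3,0,0,0, 0,0,-0.4,0,0,0, 0,0,-0.4,0,0,0]'
```

```text
time: 18.75
tool_pos: [0.5088, -0.4051, 0.0961]
tool_rot: [-0.001, 1.0, -0.0, -0.001]
contact_force: [0.0, 0.8, 0.2]
gripper_width: 0.585
grasp_force: 0.0
time: 19.12
tool_pos: [0.5097, -0.4061, 0.0982]
tool_rot: [0.0, 1.0, -0.0, 0.0]
contact_force: [-0.1, -0.1, -0.4]
gripper_width: 0.361
grasp_force: 59.5
time: 19.62
tool_pos: [0.5104, -0.4068, 0.2015]
tool_rot: [0.002, 1.0, -0.0, 0.002]
contact_force: [1.1, -0.2, -1.7]
gripper_width: 0.363
grasp_force: 59.7
time: 20.0
tool_pos: [0.5097, -0.4061, 0.2383]
tool_rot: [0.0, 1.0, -0.0, 0.0]
contact_force: [-0.9, 0.1, -1.6]
gripper_width: 0.361
grasp_force: 59.7
```

```bash
python3 -m jog '[-0.05,-0.2,0,0,0,0, -0.1,-0.5,0,0,0,0, -0.19,-0.9,0,0,0,0]' >/dev/null
python3 -m jog '[-0.1,-0.45,0,0,0,0, -0.19,-0.9,0,0,0,0]' >/dev/null
python3 -m jog '[-0.1,-0.45,0,0,0,0, -0.19,-0.8,0.2,0,0,0, -0.19,-0.86,0.6,0,0,0, -0.19,-0.86,0.9,0,0,0]' >/dev/null
python3 -m jog '[0,0,0.25,0,0,0, 0,0,0.4,0,0,0, 0,0,0.45,0,0,0, 0,0,0.45,0,0,0]'
python3 -m jog '[0,0,0.04,0,0,0, 0,0,0.08,0,0,0, 0,0,0.085,0,0,0, 0,0,0.085,0,0,0]'
```

```text
time: 21.62
tool_pos: [0.4527, -0.1401, 0.1031]
tool_rot: [-0.0, 1.0, -0.0, 0.0]
contact_force: [0.4, 0.0, -1.6]
gripper_width: 0.366
grasp_force: 59.9
time: 22.12
tool_pos: [0.4534, -0.1403, 0.0955]
tool_rot: [0.0, 1.0, -0.0, 0.001]
contact_force: [-0.4, 0.3, 1.8]
gripper_width: 0.358
grasp_force: 60.3
```

```bash
python3 -m jog '[0,0,0,0,0,0, 0,0,0,0,0,0]' 50 >/dev/null
python3 -m jog '[0,0,-0.15,0,0,0, 0,0,-0.25,0,0,0]' >/dev/null
python3 -m jog '[0,0,0,0,0,0, 0,0,0,0,0,0, 0,0,0,0,0,0, 0,0,0,0,0,0]' 0
python3 -m jog '[0,0,0.12,0,0,0, 0,0,0.2,0,0,0, 0,0,0.25,0,0,0, 0,0,0.28,0,0,0, 0,0,0.295,0,0,0, 0,0,0.295,0,0,0]'
python3 -m jog '[0,0,0.015,0,0,0, 0,0,0.015,0,0,0]'
```

```text
time: 23.12
tool_pos: [0.4524, -0.1398, 0.1191]
tool_rot: [-0.0, 1.0, -0.0, -0.0]
contact_force: [0.0, 0.8, -0.0]
gripper_width: -0.003
grasp_force: 0.0
time: 23.88
tool_pos: [0.4529, -0.1401, 0.091]
tool_rot: [0.0, 1.0, -0.0, -0.0]
contact_force: [-3.0, 1.1, 8.5]
gripper_width: 0.001
grasp_force: 4.3
time: 24.12
tool_pos: [0.4534, -0.1404, 0.0912]
tool_rot: [0.0, 1.0, 0.0, 0.0]
contact_force: [-4.7, 1.8, 16.4]
gripper_width: -0.002
grasp_force: 8.0
```

```bash
python3 -m jog '[0,0,-0.1,0,0,0, 0,0,-0.5,0,0,0, 0,0,-0.9,0,0,0]' 80
python3 -m jog '[-0.05,-0.4,0,0,0,0, -0.1,-0.9,0,0,0,0]' >/dev/null
python3 -m jog '[-0.04,-0.45,0,0,0,0, -0.08,-0.9,0,0,0,0, -0.08,-0.9,0,0,0,0, -0.08,-0.9,0,0,0,0]'
python3 chk.py .5285 -.041 c3 2>/dev/null;python3 chk.py .453 -.14 c4 2>/dev/null
```

```text
time: 24.5
tool_pos: [0.4517, -0.1395, 0.1782]
tool_rot: [-0.001, 1.0, -0.0, -0.001]
contact_force: [1.6, -0.3, -0.7]
gripper_width: 0.637
grasp_force: 0.0
time: 25.25
tool_pos: [0.4344, 0.0397, 0.178]
tool_rot: [0.0, 1.0, 0.0, -0.0]
contact_force: [0.3, -0.3, 0.2]
gripper_width: 0.936
grasp_force: 0.0
top button 431 1.0548 lid 936 1.0544 proud mm 0.4 ctr [ 0.5415 -0.039   1.0222]
scene button 25 0.097 lid 50 0.0914 proud mm 5.6 ctr [ 0.5198 -0.0281  0.0889]
top button 46 0.0931 lid 104 0.09 proud mm 3.1 ctr [ 0.4543 -0.1409  0.0907]
scene button 0 nan lid 0 nan proud mm nan ctr [nan nan nan]
```

View pics/c4top.png

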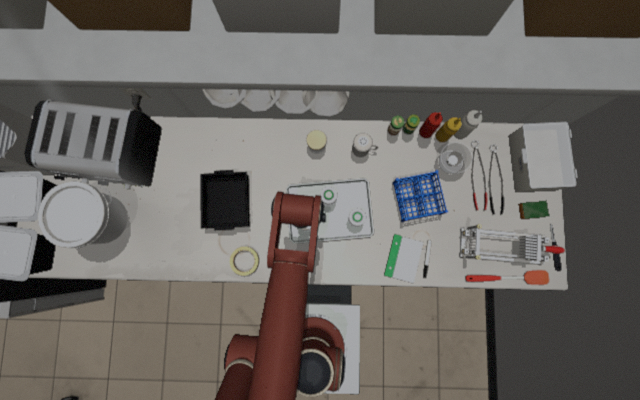

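B at (328,197), C at (357,218), rack empty, bystanders unmoved. C's reading is ambiguous, and the arm's elbow polluted B's. I'll repeat both with a height limit and several frames.

```bash
cat > chk2.py <<'E'
from m import *
import sys
pts=[tuple(map(float,a.split(','))) for a in sys.argv[1:]]
for n in('top','scene'):
    F=[grab(n) for _ in range(3)];C=[cloud(f) for f in F]
    for x,y in pts:
        P=np.stack(C);z=P[...,2];ok=(z>.075)&(z<.13)
        k=ok&(np.hypot(P[...,0]-x,P[...,1]-y)<.045)
        if k.sum()<60: print(n,x,y,'hidden',k.sum());continue
        c=P[k].mean(0) if n=='top' else np.array([x,y,0])
        d=np.hypot(P[...,0]-c[0],P[...,1]-c[1])
        b=z[ok&(d<.009)];b2=z[ok&(d<.013)];l=z[ok&(d>.022)&(d<.027)]
        print(n,x,y,'ctr',c.round(4),'b',len(b),np.mean(b).round(4),np.median(b2).round(4),'lid',len(l),np.median(l).round(4))
E
python3 chk2.py .5285,-.041 .453,-.14
python3 - <<'E'
import cv2
i=cv2.imread('pics/c4top.png')[175:245,285:380];cv2.imwrite('pics/c4c.png',cv2.resize(i,None,fx=8,fy=8))
E
```

```text
top 0.5285 -0.041 ctr [ 0.5287 -0.0419  0.0919] b 63 0.0955 0.0958 lid 192 0.0906
top 0.453 -0.14 ctr [ 0.4544 -0.1409  0.0909] b 63 0.0925 0.0927 lid 183 0.0903
scene 0.5285 -0.041 ctr [ 0.5285 -0.041   0.    ] b 30 0.0977 0.0974 lid 97 0.0914
scene 0.453 -0.14 hidden 0
```

View pics/c4c.png

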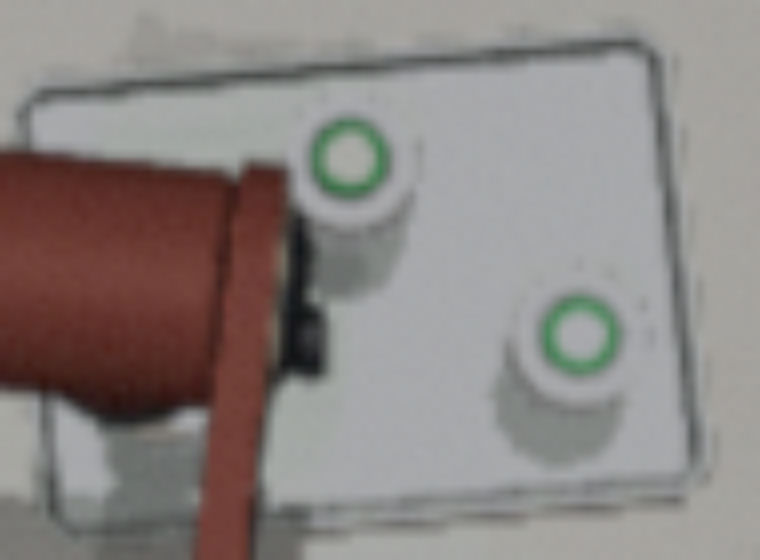

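B's button is at (349,158) in the crop and stands 5 mm proud, so it is worn. C's, at (580,335), is about 2 mm proud by depth, so sound. A is worn too. Next I grip A by its lid.

```bash
python3 -m jog '[0,0,0.3,0,0,0, 0,0,0.7,0,0,0, 0,0,0.9,0,0,0, 0,0,0.9,0,0,0]'
python3 -m jog '[0,0,0.1,0,0,0, 0,0,0.2,0,0,0, 0,0,0.2,0,0,0]'
python3 -m jog '[0,0,0,0,0,0, 0,0,0,0,0,0, 0,0,0,0,0,0]' 40
```

```text
time: 26.25
tool_pos: [0.433, 0.0401, 0.0867]
tool_rot: [-0.0, 1.0, -0.0, -0.002]
contact_force: [0.7, -1.2, -0.2]
gripper_width: 0.938
grasp_force: 0.0
time: 26.62
tool_pos: [0.4341, 0.0401, 0.0679]
tool_rot: [-0.0, 1.0, -0.0, -0.001]
contact_force: [0.5, 0.7, 0.4]
gripper_width: 0.934
grasp_force: 0.0
time: 27.0
tool_pos: [0.4356, 0.0399, 0.0695]
tool_rot: [0.0, 1.0, -0.0, 0.001]
contact_force: [-0.0, -0.6, 3.6]
gripper_width: 0.677
grasp_force: 64.5
```

```bash
python3 -m jog '[0,0,-0.1,0,0,0, 0,0,-0.4,0,0,0, 0,0,-0.8,0,0,0, 0,0,-1,0,0,0]'
python3 -m jog '[0.1,-0.25,0,0,0,0, 0.22,-0.55,0,0,0,0, 0.38,-0.97,0,0,0,0]' >/dev/null
python3 -m jog '[0.19,-0.48,0,0,0,0, 0.38,-0.97,0,0,0,0]' >/dev/null
python3 -m jog '[0.2,-0.48,0,0,0,0, 0.37,-0.9,0,0,0,0, 0.39,-0.98,0,0,0,0, 0.39,-0.98,0,0,0,0, 0.39,-0.98,0,0,0,0]'
```

```text
time: 27.5
tool_pos: [0.4351, 0.0401, 0.1709]
tool_rot: [0.0, 1.0, -0.0, 0.001]
contact_force: [0.4, -0.6, -1.9]
gripper_width: 0.678
grasp_force: 64.7
time: 28.75
tool_pos: [0.5492, 0.3308, 0.1683]
tool_rot: [0.0, 1.0, -0.001, -0.0]
contact_force: [-0.6, -0.9, -1.6]
gripper_width: 0.678
grasp_force: 65.1
```

```bash
python3 -m jog '[0,0,0.3,0,0,0, 0,0,0.6,0,0,0, 0,0,0.85,0,0,0, 0,0,0.93,0,0,0, 0,0,0.93,0,0,0]'
python3 -m jog '[0,0,0.03,0,0,0, 0,0,0.05,0,0,0, 0,0,0.05,0,0,0]'
```

```text
time: 29.38
tool_pos: [0.5495, 0.3313, 0.0756]
tool_rot: [0.0, 1.0, -0.0, -0.0]
contact_force: [0.9, -0.3, -1.2]
gripper_width: 0.678
grasp_force: 65.1
time: 29.75
tool_pos: [0.5498, 0.3321, 0.0709]
tool_rot: [-0.0, 1.0, -0.0, 0.0]
contact_force: [0.7, 0.2, -2.4]
gripper_width: 0.679
grasp_force: 65.1
```

```bash
python3 -m jog '[0,0,0.01,0,0,0, 0,0,0.015,0,0,0, 0,0,0.015,0,0,0]'
```

```text
time: 30.12
tool_pos: [0.5504, 0.3322, 0.0706]
tool_rot: [-0.0, 1.0, -0.0, 0.001]
contact_force: [-0.9, -1.5, 5.5]
gripper_width: 0.679
grasp_force: 65.5
```

```bash
python3 -m jog '[0,0,0,0,0,0, 0,0,0,0,0,0, 0,0,0,0,0,0]' 80
python3 -m jog '[0,0,-0.2,0,0,0, 0,0,-0.6,0,0,0, 0,0,-1,0,0,0]'
python3 -m jog '[-0.02,0.4,0,0,0,0, -0.05,0.94,0,0,0,0]' >/dev/null
python3 -m jog '[-0.02,0.47,0,0,0,0, -0.05,0.94,0,0,0,0]' >/dev/null
python3 -m jog '[-0.02,0.47,0,0,0,0, -0.05,0.94,0,0,0,0]' >/dev/null
python3 -m jog '[-0.03,0.47,0,0,0,0, -0.06,0.915,0,0,0,0, -0.06,0.915,0,0,0,0, -0.06,0.915,0,0,0,0]'
python3 - <<'E'
from h import *
grab('top','d1.png');i=cv2.imread('pics/d1.png')[120:290,180:400];cv2.imwrite('pics/d1c.png',cv2.resize(i,None,fx=3.5,fy=3.5))
E
```

```text
time: 30.5
tool_pos: [0.5495, 0.332, 0.0687]
tool_rot: [0.0, 1.0, -0.0, -0.0]
contact_force: [-0.9, 0.3, 0.4]
gripper_width: 0.938
grasp_force: 0.0
time: 30.88
tool_pos: [0.5498, 0.3321, 0.1715]
tool_rot: [-0.0, 1.0, -0.0, 0.0]
contact_force: [0.4, -0.6, 0.4]
gripper_width: 0.938
grasp_force: 0.0
time: 32.12
tool_pos: [0.529, -0.0413, 0.1701]
tool_rot: [-0.0, 1.0, -0.0, 0.001]
contact_force: [0.6, -0.7, -0.3]
gripper_width: 0.94
grasp_force: 0.0
```

View pics/d1c.png

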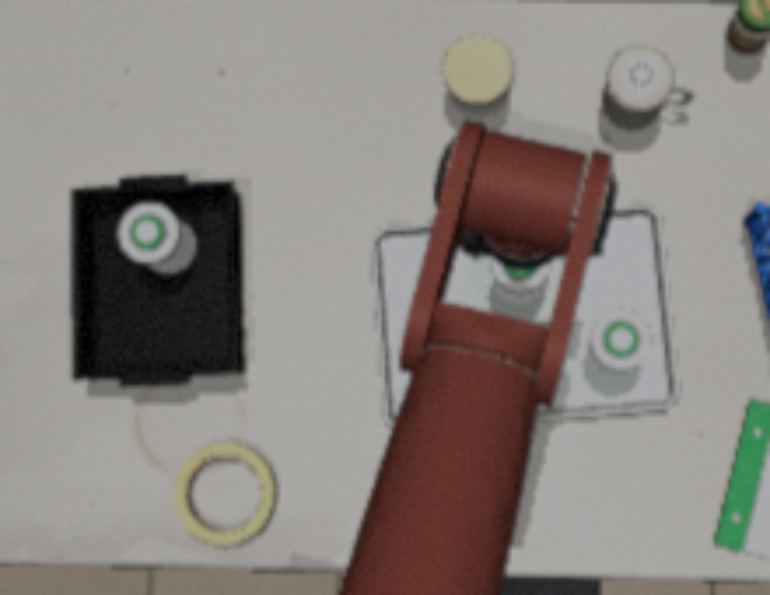

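A stands upright in the tote at crop (148,235), and C stands on the pan at (620,340). Next I move B.

```bash
python3 chk2.py .4535,-.14 .551,.332
python3 -m jog '[0,0,0.3,0,0,0, 0,0,0.7,0,0,0, 0,0,0.9,0,0,0, 0,0,0.99,0,0,0, 0,0,0.99,0,0,0]'
python3 -m jog '[0,0,0.02,0,0,0, 0,0,0.02,0,0,0]'
python3 -m jog '[0,0,0,0,0,0, 0,0,0,0,0,0, 0,0,0,0,0,0]' 40
python3 -m jog '[0,0,-0.1,0,0,0, 0,0,-0.4,0,0,0, 0,0,-0.8,0,0,0, 0,0,-1,0,0,0]'
```

```text
top 0.4535 -0.14 ctr [ 0.4544 -0.141   0.0908] b 62 0.092 0.0922 lid 175 0.0908
top 0.551 0.332 ctr [0.5503 0.3276 0.0922] b 61 0.0965 0.0965 lid 207 0.091
scene 0.4535 -0.14 ctr [ 0.4535 -0.14    0.    ] b 21 0.0937 0.0937 lid 94 0.0907
scene 0.551 0.332 ctr [0.551 0.332 0.   ] b 47 0.098 0.098 lid 203 0.0923
time: 33.1
tool_pos: [0.5285, -0.0413, 0.0698]
tool_rot: [-0.0, 1.0, 0.0, -0.0]
contact_force: [-0.7, 0.9, 0.1]
gripper_width: 0.939
grasp_force: 0.0
time: 33.35
tool_pos: [0.5293, -0.0416, 0.069]
tool_rot: [0.0, 1.0, -0.0, 0.001]
contact_force: [-0.7, 0.0, -0.3]
gripper_width: 0.939
grasp_force: 0.0
time: 33.72
tool_pos: [0.5296, -0.0415, 0.0692]
tool_rot: [0.0, 1.0, -0.0, 0.001]
contact_force: [0.4, 1.6, 5.6]
gripper_width: 0.678
grasp_force: 64.4
time: 34.22
tool_pos: [0.5292, -0.0417, 0.1702]
tool_rot: [0.0, 1.0, -0.0, 0.001]
contact_force: [-0.3, -0.3, -0.4]
gripper_width: 0.679
grasp_force: 64.5
```

```bash
python3 -m jog '[-0.04,-0.25,0,0,0,0, -0.1,-0.55,0,0,0,0, -0.2,-0.97,0,0,0,0]' >/dev/null
python3 -m jog '[-0.1,-0.48,0,0,0,0, -0.2,-0.97,0,0,0,0]' >/dev/null
python3 -m jog '[-0.1,-0.48,0,0,0,0, -0.2,-0.97,0,0,0,0]' >/dev/null
python3 -m jog '[-0.02,-0.4,0,0,0,0, -0.02,-0.755,0,0,0,0, -0.02,-0.755,0,0,0,0, -0.02,-0.755,0,0,0,0]'
python3 -m jog '[0,0,0.3,0,0,0, 0,0,0.6,0,0,0, 0,0,0.85,0,0,0, 0,0,0.93,0,0,0, 0,0,0.93,0,0,0]'
python3 -m jog '[0,0,0.03,0,0,0, 0,0,0.05,0,0,0, 0,0,0.05,0,0,0]'
```

```text
time: 35.6
tool_pos: [0.4662, 0.3244, 0.1671]
tool_rot: [0.001, 1.0, -0.0, -0.001]
contact_force: [-0.5, -0.2, -2.3]
gripper_width: 0.679
grasp_force: 64.8
time: 36.22
tool_pos: [0.4666, 0.3242, 0.0748]
tool_rot: [0.0, 1.0, -0.001, -0.0]
contact_force: [0.2, 0.1, -1.6]
gripper_width: 0.681
grasp_force: 64.8
time: 36.6
tool_pos: [0.4668, 0.3252, 0.0704]
tool_rot: [-0.0, 1.0, -0.0, 0.0]
contact_force: [-0.4, 0.9, -1.9]
gripper_width: 0.677
grasp_force: 64.8
```

```bash
python3 -m jog '[0,0,0.005,0,0,0, 0,0,0.01,0,0,0, 0,0,0.01,0,0,0]'
python3 -m jog '[0,0,0,0,0,0, 0,0,0,0,0,0, 0,0,0,0,0,0]' 80
python3 -m jog '[0,0,-0.2,0,0,0, 0,0,-0.6,0,0,0, 0,0,-1,0,0,0]'
python3 -m jog '[-0.1,0.5,-0.2,0,0,0, -0.2,1,-0.2,0,0,0]' >/dev/null
python3 -m jog '[-0.1,0.5,0,0,0,0, -0.1,0.8,0,0,0,0, -0.1,0.8,0,0,0,0]'
python3 chk2.py .4535,-.14 .55,.33 .467,.325
python3 - <<'E'
from h import *
grab('top','e1.png');i=cv2.imread('pics/e1.png')[120:290,180:400];cv2.imwrite('pics/e1c.png',cv2.resize(i,None,fx=3.5,fy=3.5))
E
```

```text
time: 36.98
tool_pos: [0.4673, 0.3252, 0.0703]
tool_rot: [-0.0, 1.0, 0.0, 0.001]
contact_force: [-1.8, -1.0, 5.4]
gripper_width: 0.678
grasp_force: 65.5
time: 37.35
tool_pos: [0.4665, 0.325, 0.0687]
tool_rot: [0.0, 1.0, -0.0, -0.0]
contact_force: [0.4, 0.0, 0.0]
gripper_width: 0.935
grasp_force: 0.0
time: 37.72
tool_pos: [0.4668, 0.3251, 0.1714]
tool_rot: [-0.0, 1.0, -0.0, 0.0]
contact_force: [0.9, 0.1, -0.1]
gripper_width: 0.935
grasp_force: 0.0
time: 38.35
tool_pos: [0.4371, 0.1438, 0.1907]
tool_rot: [-0.0, 1.0, -0.002, 0.001]
contact_force: [0.1, 1.3, -0.2]
gripper_width: 0.935
grasp_force: 0.0
top 0.4535 -0.14 ctr [ 0.4543 -0.1409  0.0909] b 63 0.0924 0.0921 lid 177 0.0906
top 0.55 0.33 ctr [0.5503 0.3275 0.0921] b 63 0.0964 0.0963 lid 204 0.0912
top 0.467 0.325 ctr [0.4671 0.3265 0.0926] b 62 0.0962 0.0962 lid 173 0.0914
scene 0.4535 -0.14 hidden 0
scene 0.55 0.33 ctr [0.55 0.33 0.  ] b 44 0.0979 0.0978 lid 216 0.0919
scene 0.467 0.325 ctr [0.467 0.325 0.   ] b 53 0.0983 0.0981 lid 182 0.0923
```

View pics/e1c.png

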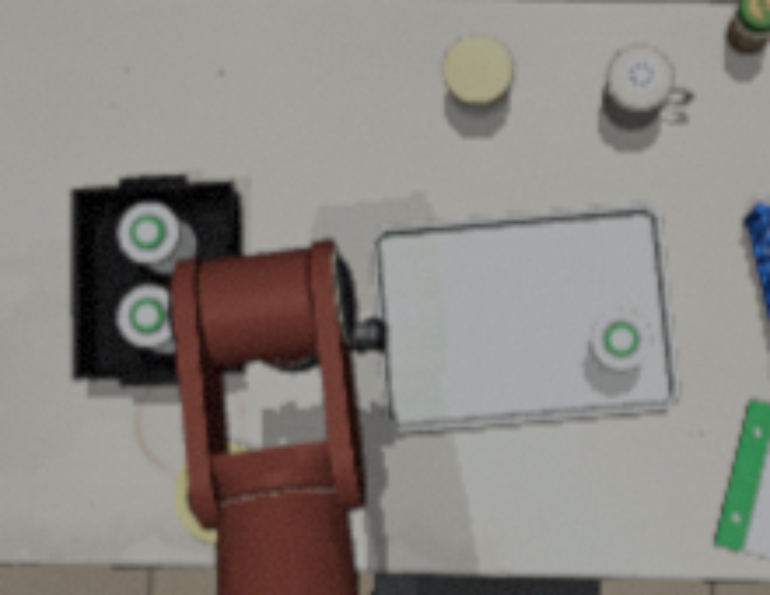

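A and B (worn) stand in the tote at crop (148,232) and (148,316), C (sealed) stands on the pan at (620,340), and the arm is clear of everything.

```bash
python3 -c "
from plant import manip
print(manip.job_done())"
```

```text
the job is handed in; nothing more can be done
None
```

I clicked all three buttons fully down: one canister stayed sealed and stands on the sheet pan, two came back about 5 mm and stand in the black tote, all upright with the bystanders unmoved, and the job is handed in (about 39 s of the 72 s, no verdict returned).

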